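Find the loose anchor bolt and hold its cover open

TASK

One of the three bolts of the anchor rail has worked loose: with the gripper, tap each bolt head lightly from above, first the left, then the middle, then the right (all three); two are rigid and the loose one sinks under the tap. Then lift the hinged cover behind the loose bolt (it has a black pull) to about 60 degrees or more and finish while still holding it up in the fingers, so that a colleague can reach the lock-nut; keep the other two covers shut and leave the vial, the weight and the hand lens where they are.

Things in the scene. Friction and masses are not known exactly. Their poses are not given: they have to be found in the camera images.
- rail: fixed grey steel anchor rail, 340 mm long (its y), 145 mm deep (its x, from -75 to +70 mm). Origin on the table under its middle; its x axis points away from the robot (turned by up to 0.25 rad), its y axis to the robot's left. The front strip (rail x -75 to -25 mm) is 45 mm high with three bolts at rail x = -50 mm, y = +110 (left), 0 (middle), -110 mm (right); behind each bolt stands a 56 mm square well with a lock-nut in it, shut by a hinged cover.
- bolt_top_left (a point): centre of the top face of the left bolt, the place to tap (steel hexagon head 22 mm over corners on a 28 mm round flange); 66 mm above the table when the bolt is up (21 mm above the rail).
- bolt_left (a joint): how far the left bolt has sunk, m, 0 at the start. A tight bolt rests on a rigid stop and gives less than 1.5 mm; the loose one slides down its full 6 mm under a push of about 3 N or more and stays down. Which one is loose changes from run to run and cannot be seen beforehand.
- pin_left (a point): fixed point: middle of the hinge axis of the left cover (rail x = +55 mm, 48 mm above the table); the axis runs along the rail's y.
- pull_left (a point): centre of the black pull of the left cover: a disc of 22 mm diameter and 12 mm thickness (its flat faces look along +y and -y of the rail: pinch it across these) on a 10 mm square stem; 80 mm above the table when shut, 30 mm above the plate, 44 mm behind the bolt's axis. From the hinge axis it lies 61 mm to the front and 32 mm up when shut. It may pivot between the fingers as the cover turns.
- cover_left (a joint): opening angle of the left cover (aluminium plate 70 x 60 x 4 mm, its top 50 mm above the table when shut, with the black pull on its front edge), rad: 0 shut (start), grows as the pull goes up and back; stop at 1.25. A light spring and its weight shut it when let go (under 2 N at the pull).
- bolt_top_middle (a point): centre of the top face of the middle bolt, the place to tap (steel hexagon head 22 mm over corners on a 28 mm round flange); 66 mm above the table when the bolt is up (21 mm above the rail).
- bolt_middle (a joint): how far the middle bolt has sunk, m, 0 at the start. A tight bolt rests on a rigid stop and gives less than 1.5 mm; the loose one slides down its full 6 mm under a push of about 3 N or more and stays down. Which one is loose changes from run to run and cannot be seen beforehand.
- pin_middle (a point): fixed point: middle of the hinge axis of the middle cover (rail x = +55 mm, 48 mm above the table); the axis runs along the rail's y.
- pull_middle (a point): centre of the black pull of the middle cover: a disc of 22 mm diameter and 12 mm thickness (its flat faces look along +y and -y of the rail: pinch it across these) on a 10 mm square stem; 80 mm above the table when shut, 30 mm above the plate, 44 mm behind the bolt's axis. From the hinge axis it lies 61 mm to the front and 32 mm up when shut. It may pivot between the fingers as the cover turns.
- cover_middle (a joint): opening angle of the middle cover (aluminium plate 70 x 60 x 4 mm, its top 50 mm above the table when shut, with the black pull on its front edge), rad: 0 shut (start), grows as the pull goes up and back; stop at 1.25. A light spring and its weight shut it when let go (under 2 N at the pull).
- bolt_top_right (a point): centre of the top face of the right bolt, the place to tap (steel hexagon head 22 mm over corners on a 28 mm round flange); 66 mm above the table when the bolt is up (21 mm above the rail).
- bolt_right (a joint): how far the right bolt has sunk, m, 0 at the start. A tight bolt rests on a rigid stop and gives less than 1.5 mm; the loose one slides down its full 6 mm under a push of about 3 N or more and stays down. Which one is loose changes from run to run and cannot be seen beforehand.
- pin_right (a point): fixed point: middle of the hinge axis of the right cover (rail x = +55 mm, 48 mm above the table); the axis runs along the rail's y.
- pull_right (a point): centre of the black pull of the right cover: a disc of 22 mm diameter and 12 mm thickness (its flat faces look along +y and -y of the rail: pinch it across these) on a 10 mm square stem; 80 mm above the table when shut, 30 mm above the plate, 44 mm behind the bolt's axis. From the hinge axis it lies 61 mm to the front and 32 mm up when shut. It may pivot between the fingers as the cover turns.
- cover_right (a joint): opening angle of the right cover (aluminium plate 70 x 60 x 4 mm, its top 50 mm above the table when shut, with the black pull on its front edge), rad: 0 shut (start), grows as the pull goes up and back; stop at 1.25. A light spring and its weight shut it when let go (under 2 N at the pull).
- vial: small capped vial, 31 mm diameter, 62 mm tall, standing in front of the rail between the left and middle bolts; bystander. Origin under its centre.
- weight: brass weight with a knob, 27 mm diameter, 30 mm tall, standing behind the rail; bystander. Origin under its centre.
- loupe: black hand lens, 113 mm long, lying in front of the right half of the rail; bystander. Origin under its middle.

How it is judged:
On the way, in this order (a step that is already met when the one before it is completed fails the run):
1. the left bolt is tapped (contact force between any of the fingers, the arm and bolt_left above 1 N).
2. the middle bolt is tapped (contact force between any of the fingers, the arm and bolt_middle above 1 N).
3. the right bolt is tapped (contact force between any of the fingers, the arm and bolt_right above 1 N).
4. the loose bolt's cover is held open by the fingers (((value of joint bolt_left above 0.004 m and value of joint cover_left above 0.95 rad and contact force between the fingers and cover_left above 0.3 N and value of joint each of bolt_middle, bolt_right below 0.0025 m and value of joint each of cover_middle, cover_right below 0.1 rad) or (value of joint bolt_middle above 0.004 m and value of joint cover_middle above 0.95 rad and contact force between the fingers and cover_middle above 0.3 N and value of joint each of bolt_left, bolt_right below 0.0025 m and value of joint each of cover_left, cover_right below 0.1 rad) or (value of joint bolt_right above 0.004 m and value of joint cover_right above 0.95 rad and contact force between the fingers and cover_right above 0.3 N and value of joint each of bolt_left, bolt_middle below 0.0025 m and value of joint each of cover_left, cover_middle below 0.1 rad))), for 0.2 s.
At the end, for the whole second after the job is handed in: The cover behind the loose (sunk by more than 4 mm) bolt is open by more than 0.95 rad, still, and carried by the fingers (contact over 0.3 N); the other two covers are open by less than 0.1 rad and their bolts sunk by less than 2.5 mm (((value of joint bolt_left above 0.004 m and value of joint cover_left above 0.95 rad and contact force between the fingers and cover_left above 0.3 N and value of joint each of bolt_middle, bolt_right below 0.0025 m and value of joint each of cover_middle, cover_right below 0.1 rad) or (value of joint bolt_middle above 0.004 m and value of joint cover_middle above 0.95 rad and contact force between the fingers and cover_middle above 0.3 N and value of joint each of bolt_left, bolt_right below 0.0025 m and value of joint each of cover_left, cover_right below 0.1 rad) or (value of joint bolt_right above 0.004 m and value of joint cover_right above 0.95 rad and contact force between the fingers and cover_right above 0.3 N and value of joint each of bolt_left, bolt_middle below 0.0025 m and value of joint each of cover_left, cover_middle below 0.1 rad)) and ((value of joint cover_left above 0.95 rad and velocity of joint cover_left between -0.1 and 0.1 rad/s) or (value of joint cover_middle above 0.95 rad and velocity of joint cover_middle between -0.1 and 0.1 rad/s) or (value of joint cover_right above 0.95 rad and velocity of joint cover_right between -0.1 and 0.1 rad/s))); the arm keeps its last pose, push and grip.
It fails at once if a cover is lifted though its bolt has not been found loose ((value of joint cover_left above 0.3 rad and value of joint bolt_left below 0.003 m) or (value of joint cover_middle above 0.3 rad and value of joint bolt_middle below 0.003 m) or (value of joint cover_right above 0.3 rad and value of joint bolt_right below 0.003 m)).
It fails at once if a bolt is hit hard (over 60 N) (contact force between any of the fingers, the arm and bolt_left above 60 N or contact force between any of the fingers, the arm and bolt_middle above 60 N or contact force between any of the fingers, the arm and bolt_right above 60 N).
It fails at once if the vial, the weight or the hand lens is moved by more than 20 mm (distance of any of vial, weight, loupe from where it was at the start of the episode above 0.02 m).
It also fails if it takes over 48 s, if anything falls off the work surface, if the arm or the gripper's body presses on something with over 40 N, if the wrist force passes 120 N, or if a joint passes its speed limit or range.

ROBOT

A 6-joint arm with a two-finger parallel gripper is mounted at the origin on a cart in front of the work surface, level with it; the furniture and walls round the work are solid. World frame = base frame: x ahead of the robot, y to its left, z up, the work surface at z = 0. Lengths are in m, angles in rad, forces in N, time in s.
With the tool pointing down it reaches from about 0.35 to 0.775 m from the base axis. Payload 7.3 kg.
Tool frame: the origin (TCP) lies at the centre of the arm's flange, where the gripper is bolted on; the fingertips stand 178 mm ahead of it and the grasp point (between the pads) lies 159 mm ahead of it; z points along the fingers, y is the line along which they close (so a half turn about z gives the same grasp; the last joint's range is limited). The gripper opens to 92 mm and grips with 3 to 60 N. Pads are 19 mm wide; open, the fingers measure 130 mm over their backs; the gripper's body (75 mm by 190 mm) begins 47 mm behind the grasp point.
Start: joints at [1.011, 0.342, 1.524, -0, 1.275, -0.146], TCP at [0.211, 0.481, 0.405] pointing down, gripper open.
Joint ranges: [-2.53, 2.53], [-0.77, 2.02], [0.04, 2.7], [-1, 4.14], [0.28, 2.66], [-3.11, 3.11]. Speed limits (rad/s): [2.57, 2.57, 3.14, 3.14, 3.14, 3.14].

INTERFACE

Orientations are given as [roll, pitch, yaw] about the fixed x, y, z axes, in that order (R = Rz(yaw) Ry(pitch) Rx(roll)).
In Python, from cell import telemetry, vision, ticket gives the robot as it stands.
- The arm moves only by the shell command python3 -m crank 'ROWS' [FORCE]. ROWS is JSON, a list of rows, each a list of 5 numbers: the gripper command: -1 is shut, 1 is fully open, values between are in proportion, then the shift along the tool's x, y, z in mm, then the turn about the tool's z in rad. In form: [[fingers, dx, dy, dz, roll], ...]. A call has 1 to 12 rows; each row is the pose to reach, as a shift and turn from the pose commanded when the call began, along the tool's axes at that moment; what a row does not reach only later rows make up. A row lasts 1/12 s, in which the tool goes at most 41.7 mm and 7.16 degrees, less where a joint would pass 70% of its speed; a pose out of reach is approached as far as the arm can. A call with a gripper value outside its range is refused whole. The fingers move at their own pace and stop on an object; FORCE is the grip in N (left out, the last holds). Time passes only in rows, so rows that repeat a pose let the fingers close. It gives the time, the measured TCP pose, the force, the opening and the grip force at its end, in the units of the state.
- telemetry.observe(): the state, without advancing time (a new reading comes with each control period).
- vision.read_camera(name): name is "side" or "top" or "wrist"; returns (picture, depth): 480x640x3 uint8, red, green, blue; 480x640 float32, m along the optical axis (not along the pixel's ray), 0 where there is no reading.
- vision.get_calibration(name): a dict with "camera_matrix" (3x3 intrinsics, pixels), "rvec" (rotation vector, rad) and "tvec" (3), from world to camera coordinates, as OpenCV has them. Camera axes: x right, y down, z forward; pixel columns grow to the right and rows downward; lengths in m; the calibration is good to about 2 mm. A picture is of the moment at which its call begins: read the wrist's pose just before it. get_calibration takes no time and is no camera call; for the wrist camera it gives the pose at the moment of the call.
- ticket.hand_in(): hands the job in; it is judged then, once.
The state is a dict: "time": time; "qpos": joint angles; "qvel": joint speeds; "joint_efforts": joint torques, N m; "tool_pos": TCP position; "tool_rot": TCP orientation; "contact_force": force on the tool from outside, world axes, zero at the start; "torque": the same for the moment, N m; "opening": finger opening in m; "grip_force": force on a finger pad.
Only numpy, scipy, OpenCV 4.12 (cv2) and the standard library are available. Lean on these libraries where they do the work, as an engineer would, in place of code of your own. Each camera call takes 0.05 s, during which the arm holds its last target. There are 200 camera calls.

## Working session

There is one attempt and no reset: what is moved stays moved. The work goes in short steps, Python scripts to look and compute and a shell command to move; the robot and the scene stay as the last step left them, time stands still between calls to the robot, and variables do not carry over. Pictures are saved under pics/ and viewed, at most 10 in all, crops included, and the job is handed in when it is done.

```bash
mkdir -p pics; ls
cat > h.py <<'E'
import numpy as np, cv2
from cell import telemetry, vision, ticket
def cam(n):
    c=vision.get_calibration(n); K=np.array(c["camera_matrix"],float)
    R,_=cv2.Rodrigues(np.array(c["rvec"],float)); t=np.array(c["tvec"],float).ravel()
    return K,R,t
def ray(n,u,v,z,c=None):
    K,R,t=c or cam(n); o=-R.T@t; d=R.T@np.linalg.solve(K,[u,v,1.]); return o+d*(z-o[2])/d[2]
def cloud(n,dep,c=None):
    K,R,t=c or cam(n); v,u=np.mgrid[:480,:640]
    p=np.stack([(u-K[0,2])/K[0,0]*dep,(v-K[1,2])/K[1,1]*dep,dep],-1); return (p-t)@R
def proj(n,P,c=None):
    K,R,t=c or cam(n); q=K@(R@np.asarray(P,float)+t); return q[:2]/q[2]
E
python3 - <<'E'
from h import *
print(telemetry.observe())
im,d=vision.read_camera("top"); cv2.imwrite("pics/top.png",im[...,::-1]); np.save("top_d.npy",d); np.save("top.npy",im)
im,d=vision.read_camera("side"); cv2.imwrite("pics/side.png",im[...,::-1])
for n in("top","side"):
    K,R,t=cam(n);print(n,-R.T@t)
E
```

```text
pics
{'time': 0.0, 'qpos': array([ 1.01098087e+00,  3.42702865e-01,  1.52499148e+00, -2.50063794e-05,
        1.27541207e+00, -1.45971236e-01]), 'qvel': array([ 0.00068283,  0.00101759, -0.00046039,  0.00025045, -0.00154813,
        0.00072222]), 'joint_efforts': array([ 6.95552262e-04, -4.31241846e+01, -2.44218099e+01,  7.20028114e-02,
        5.58709516e-02, -1.23802511e-04]), 'tool_pos': array([0.21101638, 0.48057947, 0.40406399]), 'tool_rot': array([-3.14009151e+00, -1.96523940e-04,  2.72775558e+00]), 'contact_force': array([-0.22464271, -0.27760992, -0.14119542]), 'torque': array([ 0.00642404, -0.05291062, -0.01629505]), 'grip_force': 0.0, 'opening': 0.09171515239680585}
top [ 0.520099   -0.01691718  1.09911257]
side [ 0.33792458 -0.83694614  0.53109703]
```

View pics/top.png

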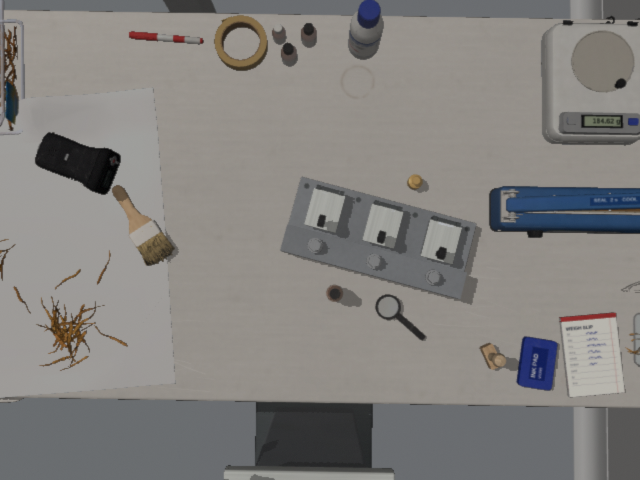

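The top view shows the rail centred near (378,238). The bolts are at about (316,246), (375,261) and (433,277), and the black pulls at (321,221), (381,237) and (441,253). The vial is at (335,293), the lens at (388,307) and the weight at (415,182). Next I measure them.

Run:
```python
from h import *
im=np.load("top.npy");d=np.load("top_d.npy");P=cloud("top",d);c=cam("top")
pulls=[];bolts=[]
roi=np.zeros((480,640),np.uint8);roi[170:300,280:480]=1
m=((im.max(2)<45)&(roi>0)&(P[...,2]>.06)).astype(np.uint8)
n,l,s,ce=cv2.connectedComponentsWithStats(m)
for i in range(1,n):
    if s[i,4]>15: 
        k=(l==i)&(P[...,2]>.083); print("pull",ce[i],s[i,4],P[l==i].mean(0),P[l==i].max(0), k.sum() and P[k].mean(0))
for (u,v) in [(316,246),(375,261),(433,277)]:
    w=np.zeros_like(roi);w[v-14:v+15,u-14:u+15]=1
    k=(w>0)&(P[...,2]>.059)&(P[...,2]<.075)&(im.max(2)>60)
    vs,us=np.nonzero(k); b=ray("top",us.mean(),vs.mean(),.066,c); bolts.append(b); print("bolt",us.mean(),vs.mean(),k.sum(),np.median(P[k],0),b)
b=np.array(bolts);e=b[0]-b[2];print("len",np.linalg.norm(e),"yaw",np.arctan2(-e[0],e[1]))
# rail mask
k=(P[...,2]>.035)&(P[...,2]<.055)&(roi>0)
r=cv2.minAreaRect(np.argwhere(k)[:,::-1].astype(np.float32));print(r)
for nme,u,v,z in[("vial",335,293,.062),("weight",415,182,.03),("loupe",388,307,.01),("loupeend",424,338,.01)]:print(nme,ray("top",u,v,z,c),P[v,u])
```

```text
pull [320.91836735 220.69387755] 49 [ 0.60933056 -0.01592604  0.08940019] [ 0.61812316 -0.01086472  0.09494298] [ 0.60933056 -0.01592604  0.08940019]
pull [380.92857143 236.75      ] 56 [ 0.58285538 -0.12160035  0.08910523] [ 0.59151863 -0.11640727  0.09528374] [ 0.58285538 -0.12160035  0.08910523]
pull [441.12       252.98666667] 75 [ 0.5561489  -0.22745906  0.08826909] [ 0.56490408 -0.22178328  0.09375864] [ 0.55600944 -0.22791297  0.08964011]
bolt 314.8086956521739 245.1391304347826 115 [ 0.56746863 -0.00595324  0.06575223] [ 0.5672727  -0.00568128  0.066     ]
bolt 373.94594594594594 260.6306306306306 111 [ 0.54069979 -0.11195292  0.06650651] [ 0.54127707 -0.11195958  0.066     ]
bolt 433.3333333333333 276.9756097560976 123 [ 0.51386494 -0.21870676  0.06585558] [ 0.51383753 -0.21840418  0.066     ]
len 0.2193315990550805 yaw -0.2461041330323
((374.7918701171875, 255.4400634765625), (186.6148681640625, 107.81137084960938), 14.962156295776367)
vial [ 0.4822806  -0.04325329  0.062     ] [ 0.48217253 -0.04332855  0.05903618]
weight [ 0.68992736 -0.19020742  0.03      ] [ 0.68993933 -0.19021963  0.02992468]
loupe [ 0.45582362 -0.14449714  0.01      ] [ 0.45579047 -0.14456293  0.00943843]
loupeend [ 0.39916545 -0.21249276  0.01      ] [ 0.520099   -0.01691718  1.09911257]
```

View pics/side.png

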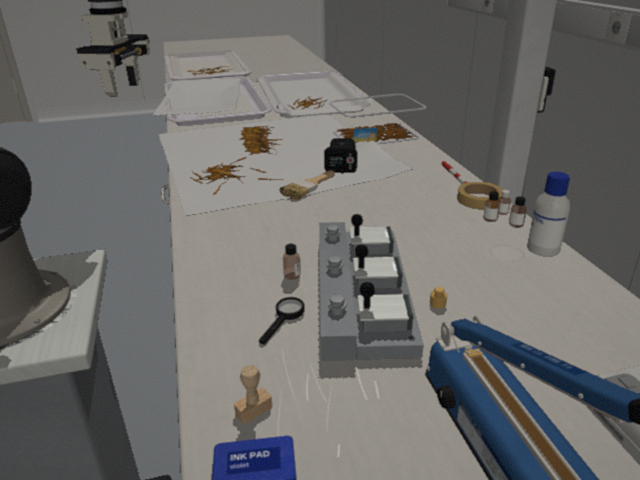

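The measurements agree with the given sizes: bolt spacing 219 mm (expected 220), bolt height 66 mm, rail yaw -0.246. Pulls lie 44 mm behind the bolts. I now move above the left bolt with the fingers shut.

```bash
python3 -m crank '[[-1,-40,-23,0,-0.08],[-1,-80,-46,0,-0.168],[-1,-120,-69,0,-0.168],[-1,-160,-92,0,-0.168],[-1,-200,-115,0,-0.168],[-1,-240,-138,0,-0.168],[-1,-280,-161,0,-0.168],[-1,-320,-184,0,-0.168],[-1,-360,-207,0,-0.168],[-1,-400,-231,0,-0.168],[-1,-440,-254,0,-0.168],[-1,-480,-277,0,-0.168]]' 15
python3 -m crank '[[-1,0,0,0,0]]'
```

```text
time: 1.1
tool_pos: [0.5079, 0.0758, 0.4045]
tool_rot: [3.141, -0.001, 2.896]
contact_force: [0.8, 0.8, 0.4]
opening: 0.0167
grip_force: 0.0
time: 1.18
tool_pos: [0.5104, 0.0725, 0.4041]
tool_rot: [-3.14, 0.002, 2.89]
contact_force: [-0.2, -0.7, -0.6]
opening: 0.0096
grip_force: 0.0
```

```bash
cat > go.py <<'E'
import sys
from h import *
from scipy.spatial.transform import Rotation as Ro
s=telemetry.observe(); R=Ro.from_euler("xyz",s["tool_rot"]).as_matrix()
T=np.array([float(a) for a in sys.argv[1:4]])  # wanted TCP
yaw=2.895
print(s["time"],"tcp",s["tool_pos"].round(4),"rot",s["tool_rot"].round(4),"F",s["contact_force"].round(2),"open",round(s["opening"],4),s["grip_force"])
print("shift mm",(R.T@(T-s["tool_pos"])*1000).round(1),"turn",round(-(yaw-s["tool_rot"][2]),4))
E
python3 go.py .5678 -.0053 .275
```

```text
1.1833 tcp [0.5104 0.0725 0.4041] rot [-3.1398e+00  2.0000e-03  2.8901e+00] F [-0.22 -0.7  -0.62] open 0.0096 0.0
shift mm [-74.7 -60.8 129.3] turn -0.0049
```

```bash
python3 -m crank '[[-1,-25,-20,20,0],[-1,-50,-41,45,0],[-1,-75,-61,70,0],[-1,-75,-61,95,0],[-1,-75,-61,120,0],[-1,-75,-61,129,0],[-1,-75,-61,129,0],[-1,-75,-61,129,0]]'
python3 go.py .5678 -.0053 .247
python3 - <<'E'
from h import *
c=cam("wrist");im,d=vision.read_camera("wrist"); np.save("w1d.npy",d)
for p in [(.5678,-.0053,.066),(.541,-.112,.066)]:
    q=proj("wrist",p,c);print(q);cv2.circle(im,tuple(int(x) for x in q),4,(255,0,0),1)
cv2.imwrite("pics/w1.png",im[...,::-1])
E
```

```text
time: 1.85
tool_pos: [0.5652, 0.0007, 0.2761]
tool_rot: [3.142, -0.0, 2.896]
contact_force: [-0.1, -0.4, 0.2]
opening: 0.0004
grip_force: 0.0
1.85 tcp [0.5652 0.0007 0.2761] rot [ 3.1415e+00 -1.0000e-04  2.8963e+00] F [-0.08 -0.38  0.16] open 0.0004 0.0
shift mm [-4.  -5.2 29.1] turn 0.0013
[311.32475771 296.99767466]
[104.95038465 296.63731781]
```

View pics/w1.png

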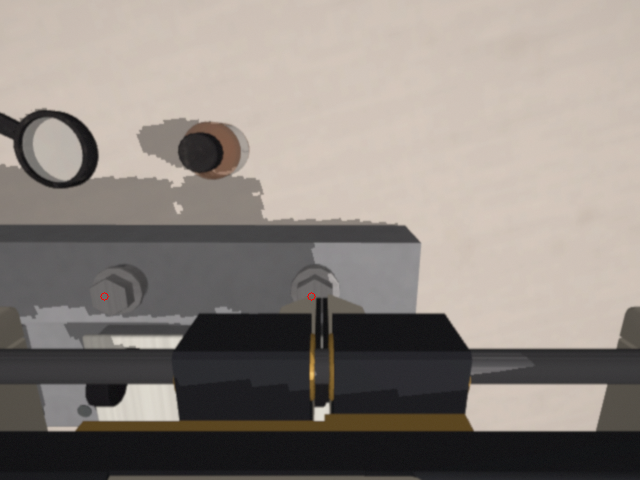

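The wrist view shows the left bolt head at about (315,290) and the middle one at about (112,292). Both are within 4 mm of my projections, good enough for tapping. The closed fingertips are over the left bolt.

```bash
python3 -m crank '[[-1,-3,-3,9,0],[-1,-3,-4,18,0],[-1,-3,-4,24,0],[-1,-3,-4,27,0],[-1,-3,-4,27,0],[-1,-3,-4,27,0]]'
python3 go.py .5678 -.0053 .244
```

```text
time: 2.4
tool_pos: [0.567, -0.0042, 0.2486]
tool_rot: [3.142, -0.0, 2.896]
contact_force: [-0.0, -0.8, 0.5]
opening: 0.0006
grip_force: 0.0
2.4 tcp [ 0.567  -0.0042  0.2486] rot [ 3.1415e+00 -4.0000e-04  2.8958e+00] F [-0.02 -0.83  0.54] open 0.0006 0.0
shift mm [-1.1 -0.9  4.6] turn 0.0008
```

```bash
python3 -m crank '[[-1,0,0,1.5,0],[-1,0,0,3,0],[-1,0,0,4,0],[-1,0,0,4,0],[-1,0,0,4,0]]'; for i in 1 2 3; do python3 -m crank '[[-1,0,0,1,0],[-1,0,0,1,0]]' | grep -E 'pos|force'; done
```

```text
time: 2.82
tool_pos: [0.567, -0.0042, 0.2447]
tool_rot: [3.142, 0.0, 2.896]
contact_force: [-0.2, -0.7, -0.3]
opening: 0.0004
grip_force: 0.0
tool_pos: [0.5671, -0.0042, 0.244]
contact_force: [-0.7, -0.0, 2.4]
grip_force: 0.9
tool_pos: [0.5671, -0.0042, 0.2439]
contact_force: [-2.3, 0.4, 8.4]
grip_force: 4.5
tool_pos: [0.567, -0.0042, 0.2438]
contact_force: [-4.6, 0.4, 16.7]
grip_force: 7.9
```

The left bolt is rigid: 17 N with no sinking. On to the middle one.

```bash
python3 -m crank '[[-1,0,0,-12,0],[-1,0,-30,-24,0],[-1,0,-60,-24,0],[-1,0,-90,-24,0],[-1,0,-110,-16,0],[-1,0,-110,-10,0],[-1,0,-110,-6,0],[-1,0,-110,-6,0],[-1,0,-110,-6,0],[-1,0,-110,-6,0]]'
python3 go.py .541 -.112 .244
```

```text
time: 4.15
tool_pos: [0.5406, -0.1099, 0.2478]
tool_rot: [3.141, 0.0, 2.897]
contact_force: [-0.4, 0.3, 0.7]
opening: 0.0008
grip_force: 0.0
4.15 tcp [ 0.5406 -0.1099  0.2478] rot [3.1414e+00 2.0000e-04 2.8972e+00] F [-0.41  0.35  0.72] open 0.0008 0.0
shift mm [-0.9 -1.9  3.8] turn 0.0022
```

```bash
python3 -m crank '[[-1,0,-1,1.5,0],[-1,0,-1,3,0],[-1,0,-1,3,0],[-1,0,-1,3,0]]' | grep -E 'pos|force'; for i in 1 2 3 4; do python3 -m crank '[[-1,0,0,1,0],[-1,0,0,1,0]]' | grep -E 'pos|force'; done
```

```text
tool_pos: [0.54, -0.1117, 0.2447]
contact_force: [0.1, -0.1, 0.8]
grip_force: 0.0
tool_pos: [0.54, -0.1119, 0.2437]
contact_force: [-0.5, 0.8, -0.4]
grip_force: 0.0
tool_pos: [0.54, -0.1119, 0.2427]
contact_force: [-0.0, 0.6, 0.6]
grip_force: 0.2
tool_pos: [0.54, -0.1119, 0.2417]
contact_force: [-0.4, 0.5, 0.2]
grip_force: 0.2
tool_pos: [0.54, -0.1119, 0.2406]
contact_force: [-0.2, -0.5, -0.1]
grip_force: 0.2
```

```bash
for i in 1 2 3 4 5; do python3 -m crank '[[-1,0,0,1,0],[-1,0,0,1,0]]' | grep -E 'pos|force'; done
```

```text
tool_pos: [0.54, -0.1119, 0.2396]
contact_force: [0.7, -0.1, 0.5]
grip_force: 0.2
tool_pos: [0.54, -0.1119, 0.2386]
contact_force: [0.4, 0.6, 1.4]
grip_force: 0.1
tool_pos: [0.54, -0.1119, 0.2382]
contact_force: [-0.8, -0.4, 5.6]
grip_force: 2.9
tool_pos: [0.54, -0.1119, 0.2381]
contact_force: [-4.2, 1.3, 13.5]
grip_force: 6.5
tool_pos: [0.5399, -0.1119, 0.238]
contact_force: [-6.2, 1.5, 19.9]
grip_force: 10.1
```

The middle bolt sank about 6 mm, so it is the loose one. I still tap the right bolt.

```bash
python3 -m crank '[[-1,0,0,-15,0],[-1,0,-30,-31,0],[-1,0,-60,-31,0],[-1,0,-90,-31,0],[-1,0,-110,-23,0],[-1,0,-110,-17,0],[-1,0,-110,-13,0],[-1,0,-110,-13,0],[-1,0,-110,-13,0],[-1,0,-110,-13,0]]'
python3 go.py .514 -.2187 .244
```

```text
time: 6.82
tool_pos: [0.5136, -0.2176, 0.2488]
tool_rot: [3.141, -0.0, 2.897]
contact_force: [0.0, 0.0, -0.2]
opening: 0.0007
grip_force: 0.0
6.8167 tcp [ 0.5136 -0.2176  0.2488] rot [ 3.1414 -0.      2.8973] F [ 0.05  0.02 -0.21] open 0.0007 0.0
shift mm [-0.7 -1.   4.8] turn 0.0023
```

```bash
python3 -m crank '[[-1,0,-1,1.5,0],[-1,0,-1,3,0],[-1,0,-1,4,0],[-1,0,-1,4,0]]' | grep -E 'pos|force'; for i in 1 2 3; do python3 -m crank '[[-1,0,0,1,0],[-1,0,0,1,0]]' | grep -E 'pos|force'; done
```

```text
tool_pos: [0.513, -0.2193, 0.2445]
contact_force: [0.9, -0.4, 0.7]
grip_force: 0.0
tool_pos: [0.513, -0.2195, 0.244]
contact_force: [-0.8, 0.0, 2.2]
grip_force: 1.2
tool_pos: [0.513, -0.2195, 0.2439]
contact_force: [-2.5, 1.3, 10.0]
grip_force: 5.0
tool_pos: [0.513, -0.2194, 0.2437]
contact_force: [-4.5, 3.2, 17.4]
grip_force: 8.4
```

All three bolts are tapped: left and right rigid, middle loose. Next I hover over the middle pull and check from close by.

```bash
python3 -m crank '[[-1,0,0,-30,0],[-0.2,0,0,-70,0],[-0.2,-5,30,-85,0],[-0.2,-15,65,-85,0],[-0.2,-30,95,-85,0],[-0.2,-44,109,-85,0],[-0.2,-44,109,-85,0],[-0.2,-44,109,-85,0],[-0.2,-44,109,-85,0],[-0.2,-44,109,-85,0]]'
python3 go.py .5833 -.1222 .239
python3 - <<'E'
from h import *
c=cam("wrist");im,d=vision.read_camera("wrist"); np.save("w2d.npy",d);np.save("w2.npy",im)
print(proj("wrist",(.5833,-.1222,.080),c))
cv2.imwrite("pics/w2.png",im[...,::-1])
im,d=vision.read_camera("top");cv2.imwrite("pics/top2.png",im[...,::-1])
E
```

```text
time: 8.48
tool_pos: [0.5815, -0.1254, 0.3265]
tool_rot: [-3.141, -0.001, 2.895]
contact_force: [0.3, -0.6, 0.1]
opening: 0.0368
grip_force: 0.0
8.4833 tcp [ 0.5815 -0.1254  0.3265] rot [-3.1415e+00 -8.0000e-04  2.8947e+00] F [ 0.27 -0.56  0.06] open 0.0368 0.0
shift mm [-1.   3.5 87.5] turn -0.0003
[326.9408394 269.0096488]
```

View pics/w2.png

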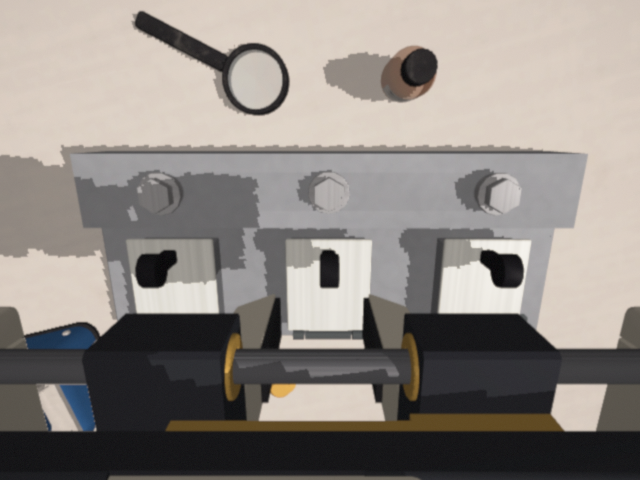

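The middle pull is at (329,269), 2 px from the prediction, and the tool is about 4 mm to its right side in rail y. I correct that, descend and grip.

```bash
python3 -m crank '[[-0.2,-1,4,25,0],[-0.2,-1,4,50,0],[-0.2,-1,4,70,0],[-0.2,-1,4,82,0],[-0.2,-1,4,87,0],[-0.2,-1,4,87,0],[-0.2,-1,4,87,0],[-0.2,-1,4,87,0]]'
python3 go.py .5833 -.1222 .239
python3 -m crank '[[-1,0,0,0,0],[-1,0,0,0,0],[-1,0,0,0,0],[-1,0,0,0,0],[-1,0,0,0,0],[-1,0,0,0,0]]' 15
```

```text
time: 9.25
tool_pos: [0.5844, -0.1213, 0.2409]
tool_rot: [-3.141, 0.002, 2.895]
contact_force: [-0.1, -0.1, 0.1]
opening: 0.037
grip_force: 0.0
9.25 tcp [ 0.5844 -0.1213  0.2409] rot [-3.1415e+00  2.2000e-03  2.8954e+00] F [-0.11 -0.06  0.13] open 0.037 0.0
shift mm [ 0.9 -1.2  1.9] turn 0.0004
time: 9.75
tool_pos: [0.5841, -0.1211, 0.2399]
tool_rot: [-3.141, 0.0, 2.896]
contact_force: [-2.1, -1.9, 1.3]
opening: 0.0118
grip_force: 15.0
```

Gripped: the opening of 11.8 mm matches the 12 mm disc. I follow the hinge arc to about 30 degrees, check, then go on.

```bash
python3 -m crank '[[-1,-3,0,-5.2,0],[-1,-6.5,0,-10.1,0],[-1,-10.3,0,-14.7,0],[-1,-14.6,0,-19,0],[-1,-19.2,0,-22.8,0],[-1,-24.2,0,-26.2,0],[-1,-24.2,0,-26.2,0],[-1,-24.2,0,-26.2,0]]'
```

```text
time: 10.42
tool_pos: [0.6082, -0.1272, 0.2669]
tool_rot: [-3.141, 0.002, 2.896]
contact_force: [-2.5, -4.3, 2.8]
opening: 0.0122
grip_force: 15.0
```

```bash
python3 -m crank '[[-1,-5.2,0,-3,0],[-1,-10.7,0,-5.5,0],[-1,-16.3,0,-7.6,0],[-1,-22.1,0,-9.1,0],[-1,-28,0,-10.1,0],[-1,-34,0,-10.6,0],[-1,-39,0,-10.7,0],[-1,-39,0,-10.7,0],[-1,-39,0,-10.7,0],[-1,-39,0,-10.7,0],[-1,-39,0,-10.7,0],[-1,-39,0,-10.7,0]]'
python3 - <<'E'
from h import *
s=telemetry.observe();g=s["tool_pos"]-[0,0,.159]
m=np.array([.541,-.112]);x=np.array([.97,-.2437]);h=m+.105*x
print("grasp from hinge",((g[:2]-h)@x)*1e3,(g[2]-.048)*1e3)
im,d=vision.read_camera("side");np.save("s2.npy",im);cv2.imwrite("pics/side2.png",cv2.resize(im[190:390,230:500],None,fx=2.8,fy=2.8)[...,::-1])
E
```

```text
time: 11.42
tool_pos: [0.6456, -0.1366, 0.2771]
tool_rot: [-3.141, 0.002, 2.896]
contact_force: [-2.5, -4.7, 0.5]
opening: 0.0117
grip_force: 15.0
grasp from hinge 2.389972830264032 70.1116811791804
```

View pics/side2.png

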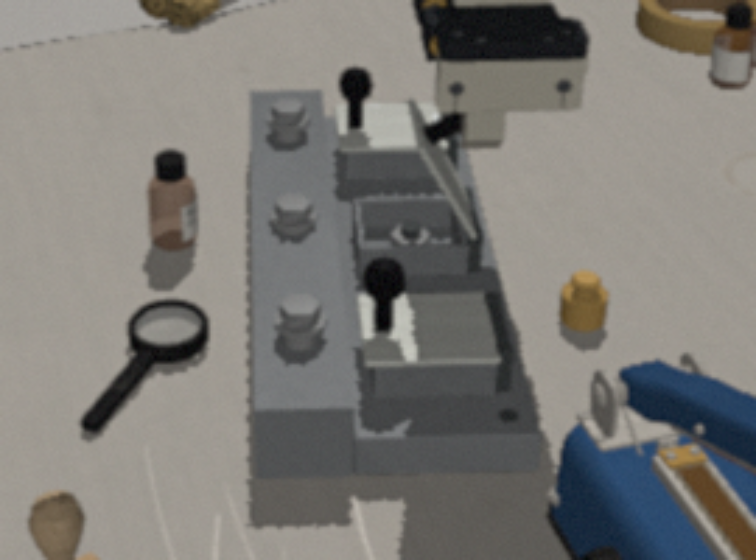

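The side view (cropped) shows the middle cover standing open by about 64 degrees, with its pull in the fingers near (445,125) and the nut exposed at (408,235). The other two covers are shut, and the vial, lens and weight have not been disturbed. The grasp point, 2 mm behind and 70 mm above the hinge, also gives about 1.12 rad. I let it settle and hand in.

```bash
python3 -m crank '[[-1,0,0,0,0],[-1,0,0,0,0],[-1,0,0,0,0],[-1,0,0,0,0],[-1,0,0,0,0],[-1,0,0,0,0]]'
python3 -c "
from cell import ticket; print(ticket.hand_in())"
```

```text
time: 11.97
tool_pos: [0.6456, -0.1366, 0.2771]
tool_rot: [-3.141, 0.002, 2.896]
contact_force: [-1.7, -5.0, 0.6]
opening: 0.0116
grip_force: 15.0
the job is handed in; nothing more can be done
None
```

I tapped all three bolts in order; the middle one was loose (it sank about 6 mm), and I handed in with its cover held open at about 64° in the fingers, the other covers shut and the vial, weight and hand lens untouched; no verdict was returned.

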